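Load the leaning charger in bay order

ROBOT

A 7-joint arm with a two-finger parallel gripper is mounted at the origin on the work surface. World frame = base frame: x ahead of the robot, y to its left, z up, the work surface at z = 0. Lengths are in m, angles in rad, forces in N, time in s.
With the tool pointing down it reaches from about 0.425 to 0.875 m from the base axis. Payload 8.4 kg.
Tool frame: the origin (TCP) lies at the very end of the fingers, on their centre line; the grasp point (between the pads) lies 19 mm behind it (env.hold_point_z is the z of the grasp point in the tool frame, in m); z points along the fingers, y is the line along which they close (so a half turn about z gives the same grasp; the last joint's range is limited). The gripper opens to 85 mm and grips with 20 to 120 N. Pads are 22 mm wide; open, the fingers measure 114 mm over their backs; the gripper's body (76 mm by 85 mm) begins 54 mm behind the grasp point. The pads swing forward as they close: fully open they stand 13 mm farther back than shut.
Start: joints at [-1.406, 0.333, 0.04, 1.465, -0.013, 1.343, -0.059], TCP at [0.169, 0.627, 0.231] pointing down, gripper open.
Joint ranges: [-2.58, 2.58], [-0.38, 2.09], [-1.3, 1.39], [0.25, 2.4], [-1.5, 4.64], [0.08, 2.09], [-2.65, 2.65]. Speed limits (rad/s): [2.22, 2.22, 2.79, 2.79, 3.14, 3.14, 3.14].

INTERFACE

Orientations are given as a rotation vector (axis times angle).
In Python, from workcell import env, optics gives the robot as it stands.
- The arm moves only by the tool apply_moves, never from a script. Its argument "rows" is one flat list of numbers, 7 for each row, row after row: the turn, a rotation vector about the world's x, y, z in degrees, then the shift along the world's x, y, z in m, then the finger opening in m, from 0 to 0.0854. In form: [rx, ry, rz, dx, dy, dz, jaw, rx, ry, rz, dx, dy, dz, jaw, ...]. A call has 1 to 8 rows; each row shifts and turns the commanded pose from where the row before left it; what a row does not reach is not made up. A row lasts 1/8 s, in which the tool goes at most 62.5 mm and 10.7 degrees, less where a joint would pass 70% of its speed; a pose out of reach is approached as far as the arm can. A call is refused whole if a number of a shift passes 0.0625 or a number of a turn 10.7, either way. A call with a gripper value outside its range is refused whole. The fingers move at their own pace and stop on an object; the grip force is fixed at half the most. Time passes only in rows, so rows that do not move let the fingers close. It gives the time, the measured TCP pose, the force, the opening and the grip force at its end, in the units of the state.
- env.observe(): the state, without advancing time (a new reading comes with each control period).
- optics.get_image(name): name is "scene" or "top" or "wrist"; returns the picture (384x512x3 uint8, red, green, blue); there is no depth.
- optics.camera_params(name): a dict with "camera_matrix" (3x3 intrinsics, pixels), "world_from_camera" (4x4, takes a point from camera to world coordinates); the wrist camera has in their place "tool_from_camera" (4x4, takes a point from camera to tool coordinates, whose origin is the TCP and whose axes are the flange's). Camera axes: x right, y down, z forward; pixel columns grow to the right and rows downward; lengths in m; the calibration is good to about 2 mm. The wrist camera is an equidistant fisheye: a pixel r from the principal point sees the ray r / f radians off the axis. A picture is of the moment at which its call begins: read the wrist's pose just before it. camera_params takes no time and is no camera call.
- env.hand_in(): hands the job in; it is judged then, once.
Trained networks look in the newest picture that a camera, given by its name, has taken for a name from the list of things; names that differ only in an ending like _2 or _b are one class to them, and where a whole thing is asked for, a point or a joint stands for the part that bears it (a point fixed in the world has none). Each returns a list of dicts, best first, with "confidence" (0 to 1); they miss things now and then, are a little off and sometimes report something else, mostly with a low value. They report only what shows in the picture. A call takes as long as a camera call. They do not tell look-alikes from the thing itself.
- optics.trace(camera, target): "pixels" (384x512 bool, what is visible of it) and "uv" ([column, row] in pixels, amid what is visible of it).
The state is a dict: "t": time; "qpos": joint angles; "qvel": joint speeds; "effort": joint torques, N m; "ee_pos": TCP position; "ee_rot": TCP orientation; "wrist_force": force on the tool from outside, world axes, zero at the start; "moment": the same for the moment, N m; "width": opening from 0.0 (shut) to 1.0 (fully open); "grip_force": force on a finger pad.
Only numpy, scipy, OpenCV 4.12 (cv2) and the standard library are available. Lean on these libraries where they do the work, as an engineer would, in place of code of your own. Each camera call takes 0.05 s, during which the arm holds its last target. There are 200 camera calls.

TASK

Load the three battery packs into the leaning three-bay charger, counting bays from the end block with the round dial: first the shortest pack into bay 1 beside the dial, then the middle one into bay 2, then the tallest into bay 3. Press each pack firmly, without ramming it, until its stiff contact plug is fully down before you load the next; let go of them all and leave everything else on the bench as it is.

Things in the scene. Friction and masses are not known exactly. Their poses are not given: they have to be found in the camera images.
- charger: Grey three-bay battery charger fixed on the bench, 270 mm long (own y), with its three pockets leaning 30 degrees towards its own -x (the robot's side); mouths at their highest edge 124 mm above the bench. Origin: on the bench under the middle bay's point; z up.
- dial_end: Grey block 130 x 50 x 70 mm at one end of the charger with a round black dial (42 mm wide, 22 mm high) on top; at the other end stands the same block without a dial. Either end may carry the dial; bay 1 is the one next to it, bay 2 is the middle one. Origin: centre of its underside.
- bay_a (a point): The +y end (charger y = +100 mm) bay of the charger. The point lies on the pocket's axis, 50 mm below the pocket's mouth measured along the axis. The pocket axis leans 30 degrees from vertical, its top towards the charger's own -x (the robot's side): the way in is (sin 30, 0, -cos 30) in the charger's frame. Mouth 61 mm (fore-aft) by 44 mm (along charger y); bays are 100 mm apart.
- bay_b (a point): The middle bay of the charger. The point lies on the pocket's axis, 50 mm below the pocket's mouth measured along the axis. The pocket axis leans 30 degrees from vertical, its top towards the charger's own -x (the robot's side): the way in is (sin 30, 0, -cos 30) in the charger's frame. Mouth 61 mm (fore-aft) by 44 mm (along charger y); bays are 100 mm apart.
- bay_c (a point): The -y end (charger y = -100 mm) bay of the charger. The point lies on the pocket's axis, 50 mm below the pocket's mouth measured along the axis. The pocket axis leans 30 degrees from vertical, its top towards the charger's own -x (the robot's side): the way in is (sin 30, 0, -cos 30) in the charger's frame. Mouth 61 mm (fore-aft) by 44 mm (along charger y); bays are 100 mm apart.
- plug_a (a joint): Stiff contact plug in the bottom of the +y end bay, sliding along the pocket axis: 0 m up (starts at 0 to 0.002), 0.010 m down at its stop. Stays where left. About 13 N drives it, a pack's weight does not; the force rises sharply at the stop. Its stop's height varies from bay to bay, unmeasured: a seated pack's underside ends 3 mm below to 15 mm above the bay's point.
- plug_b (a joint): Stiff contact plug in the bottom of the middle bay, sliding along the pocket axis: 0 m up (starts at 0 to 0.002), 0.010 m down at its stop. Stays where left. About 13 N drives it, a pack's weight does not; the force rises sharply at the stop. Its stop's height varies from bay to bay, unmeasured: a seated pack's underside ends 3 mm below to 15 mm above the bay's point.
- plug_c (a joint): Stiff contact plug in the bottom of the -y end bay, sliding along the pocket axis: 0 m up (starts at 0 to 0.002), 0.010 m down at its stop. Stays where left. About 13 N drives it, a pack's weight does not; the force rises sharply at the stop. Its stop's height varies from bay to bay, unmeasured: a seated pack's underside ends 3 mm below to 15 mm above the bay's point.
- pack_short: The shortest of three dark upright battery packs: a plain block 56 mm (own x) by 40 mm (own y) by 110 mm tall (own z), about 0.25 kg, with a grey band near its top. Starts standing on the bench. Origin: centre of its underside, the end that goes into a bay. Either way round about its z fits. Grip it across the 40 mm, near the top.
- pack_mid: The middle of three dark upright battery packs: a plain block 56 mm (own x) by 40 mm (own y) by 135 mm tall (own z), about 0.25 kg, with a grey band near its top. Starts standing on the bench. Origin: centre of its underside, the end that goes into a bay. Either way round about its z fits. Grip it across the 40 mm, near the top.
- pack_tall: The tallest of three dark upright battery packs: a plain block 56 mm (own x) by 40 mm (own y) by 160 mm tall (own z), about 0.25 kg, with a grey band near its top. Starts standing on the bench. Origin: centre of its underside, the end that goes into a bay. Either way round about its z fits. Grip it across the 40 mm, near the top.
- anchor_jar: Clear screw jar, 60 mm across, 75 mm high, standing among the packs. Leave alone. Origin: centre of its underside.
- tape: Tape measure, 70 x 36 x 62 mm, standing near the packs. Leave alone. Origin: centre of its underside.
- screwdriver: Screwdriver lying to the left. Leave alone.
- hammer: Hammer lying to the far right. Leave alone.
- spanner: Spanner lying to the left. Leave alone.
- plug_box: Small cardboard box, 90 x 60 x 40 mm, to the right. Leave alone. Origin: centre of its underside.
- drill: Green drill lying to the left. Leave alone.
Things that resemble listed ones, but are neither listed nor needed, are in the scene too. Leave any turquoise look-alike of the pack_mid alone.

How it is judged:
By the outcome, as a careful person would: the job done as asked, in the order asked, and still so for the second after the job is handed in, with the robot touching nothing.
It also fails if it takes over 72 s, if anything falls off the work surface, if the arm or the gripper's body presses on something with over 40 N, if the wrist force passes 120 N, or if a joint passes its speed limit or range.

## Working session

There is one attempt and no reset: what is moved stays moved. The work goes in short steps, Python scripts to look and compute and a tool call to move; the robot and the scene stay as the last step left them, time stands still between calls to the robot, and variables do not carry over. Pictures are saved under pics/ and viewed, at most 10 in all, crops included, and the job is handed in when it is done.

Besides the shell and the picture viewer there is one more tool, called as name(argument=value, ...), one argument or row to a line, values as JSON. apply_moves: Moves the arm, as the interface text tells. Its arguments: {"type":"object","properties":{"rows":{"type":"array"}},"required":["rows"]}

```bash
mkdir -p pics; ls; python3 - <<'E'
from workcell import env, optics
import cv2, numpy as np
s=env.observe(); print({k:np.round(v,3).tolist() for k,v in s.items()}, env.hold_point_z)
a=optics.get_image("scene"); b=optics.get_image("top")
cv2.imwrite("pics/s.png",a[:,:,::-1]); cv2.imwrite("pics/t.png",b[:,:,::-1])
for c in("scene","top"):
  p=optics.camera_params(c); print(c,np.round(p["camera_matrix"],1).tolist(),np.round(p["world_from_camera"],3).tolist())
for c in("scene","top"):
  for n in("pack_short","pack_mid","pack_tall","dial_end","charger","anchor_jar","tape"):
    print(c,n,[(np.round(d["uv"]).tolist(),round(d["confidence"],2),int(d["pixels"].sum())) for d in optics.trace(c,n)])
E
```

```text
pics
{'t': 0.0, 'qpos': [-1.406, 0.334, 0.04, 1.466, -0.013, 1.343, -0.059], 'qvel': [-0.003, 0.0, 0.0, -0.002, 0.001, -0.0, -0.001], 'effort': [0.0, -65.854, 1.366, -40.557, 0.017, 0.012, -0.0], 'ee_pos': [0.169, 0.627, 0.23], 'ee_rot': [-0.413, -3.114, 0.003], 'wrist_force': [-0.388, 0.023, 0.005], 'moment': [0.012, 0.038, 0.024], 'grip_force': 0.0, 'width': 1.001} -0.0187
scene [[378.2, 0.0, 258.3], [0.0, 378.2, 191.4], [0.0, 0.0, 1.0]] [[0.313, 0.514, -0.799, 1.5], [0.95, -0.181, 0.256, -0.345], [-0.013, -0.839, -0.544, 0.776], [0.0, 0.0, 0.0, 1.0]]
top [[354.5, 0.0, 253.4], [0.0, 354.5, 192.5], [0.0, 0.0, 1.0]] [[-0.024, -0.995, 0.101, 0.368], [-1.0, 0.024, -0.001, -0.011], [-0.001, -0.101, -0.995, 1.194], [0.0, 0.0, 0.0, 1.0]]
scene pack_short [([158.0, 214.0], 0.58, 528)]
scene pack_mid [([225.0, 240.0], 0.93, 916), ([204.0, 224.0], 0.61, 821), ([188.0, 183.0], 0.55, 622)]
scene pack_tall [([230.0, 193.0], 0.63, 662), ([203.0, 224.0], 0.59, 797)]
scene dial_end [([262.0, 239.0], 0.94, 1000)]
scene charger [([311.0, 219.0], 0.96, 3941)]
scene anchor_jar [([193.0, 208.0], 0.76, 203)]
scene tape [([157.0, 255.0], 0.72, 397)]
top pack_short [([358.0, 199.0], 0.72, 413), ([222.0, 152.0], 0.28, 113)]
top pack_mid [([308.0, 128.0], 0.95, 380), ([324.0, 234.0], 0.93, 395), ([322.0, 160.0], 0.88, 417), ([223.0, 155.0], 0.23, 3397)]
top pack_tall [([286.0, 193.0], 0.64, 314)]
top dial_end [([269.0, 140.0], 0.62, 683)]
top charger [([219.0, 154.0], 0.72, 3391)]
top anchor_jar [([321.0, 202.0], 0.54, 291), ([269.0, 140.0], 0.22, 631)]
top tape [([364.0, 149.0], 0.9, 313)]
```

```bash
python3 - <<'E'
import cv2
a=cv2.imread("pics/s.png")[120:320,110:410]; b=cv2.imread("pics/t.png")[90:290,140:440]
cv2.imwrite("pics/both.png",cv2.vconcat([cv2.resize(a,None,fx=1.5*1,fy=1.5,interpolation=2),cv2.resize(b,None,fx=1.5,fy=1.5,interpolation=2)]))
cv2.imwrite("pics/s2.png",cv2.resize(a,None,fx=2.6,fy=2.6,interpolation=2))
cv2.imwrite("pics/t2.png",cv2.resize(b,None,fx=2.6,fy=2.6,interpolation=2))
E
```

```text
(no output)
```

View pics/s2.png

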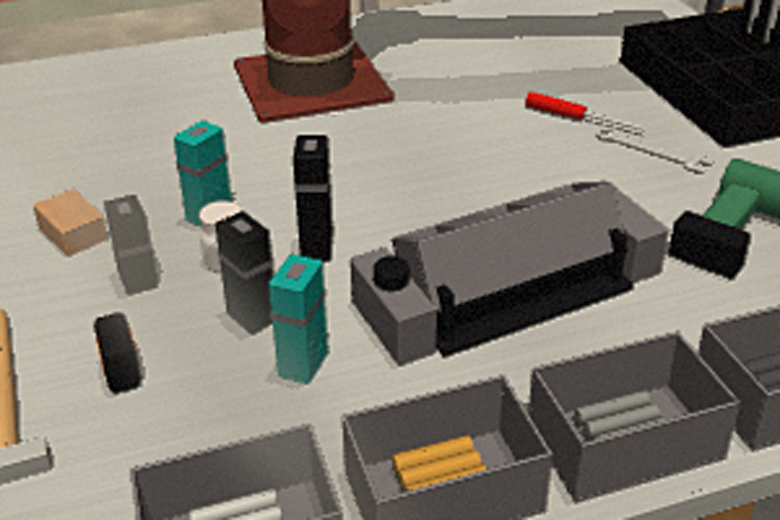

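View pics/t2.png

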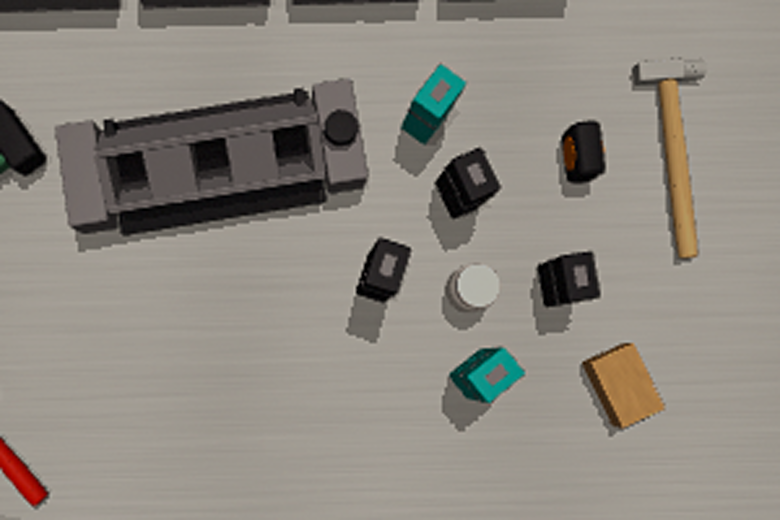

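Packs: the dark ones are at top pixels (358,199), (322,160) and (286,193). The teal ones at (308,128) and (324,234) are look-alikes, to be left alone. The dial is at the right (−y) end in the top view. Next I fit boxes to the masks.

```bash
cat > h.py <<'E'
from workcell import env, optics
import cv2, numpy as np
from scipy.optimize import minimize
from scipy.spatial.transform import Rotation as R
def proj(c,P):
    p=optics.camera_params(c); W=np.linalg.inv(p["world_from_camera"]); q=P@W[:3,:3].T+W[:3,3]
    q=q@np.array(p["camera_matrix"]).T; return q[:,:2]/q[:,2:]
def box(x,y,yaw,lx,ly,h):
    P=np.array([[sx*lx/2,sy*ly/2,z] for sx in(-1,1) for sy in(-1,1) for z in(0,h)])
    return P@R.from_euler('z',yaw).as_matrix().T+[x,y,0]
def sil(c,P):
    m=np.zeros((384*4,512*4),np.uint8); u=cv2.convexHull(((proj(c,P)+.5)*4).astype(np.float32)).astype(np.int32)
    cv2.fillConvexPoly(m,u,1); return cv2.resize(m.astype(np.float32),(512,384),interpolation=cv2.INTER_AREA)
def iou(a,b,ign=None):
    if ign is not None: k=~ign; a=a*k; b=b*k
    return np.minimum(a,b).sum()/np.maximum(a,b).sum()
def fitbox(masks,lx,ly,h,x0,y0,ign={}):
    f=lambda v:-sum(iou(sil(c,box(v[0],v[1],v[2],lx,ly,h)),m,ign.get(c)) for c,m in masks.items())/len(masks)
    best=None
    for yaw in np.arange(0,np.pi,np.pi/8):
        r=minimize(f,[x0,y0,yaw],method="Nelder-Mead",options=dict(initial_simplex=[[x0,y0,yaw],[x0+.02,y0,yaw],[x0,y0+.02,yaw],[x0,y0,yaw+.3]],maxiter=120,xatol=1e-4,fatol=1e-4))
        if best is None or r.fun<best.fun: best=r
    return best
def ray(c,uv,z):
    p=optics.camera_params(c); W=p["world_from_camera"]; d=W[:3,:3]@np.linalg.inv(p["camera_matrix"])@[uv[0],uv[1],1]
    return W[:3,3]+d*(z-W[2,3])/d[2]
E
python3 - <<'E'
from h import *
optics.get_image("scene"); optics.get_image("top")
T={};S={}
for n in("pack_short","pack_mid","pack_tall"):
    for d in optics.trace("top",n): T[tuple(np.round(d["uv"]/np.array([8,8])).astype(int))]=d
    for d in optics.trace("scene",n): S[tuple(np.round(d["uv"]/np.array([8,8])).astype(int))]=d
def near(D,uv): return min(D.values(),key=lambda d:np.hypot(*(d["uv"]-np.array(uv))))
nm={'A':((358,199),(158,214)),'B':((322,160),(203,224)),'C':((286,193),(230,193))}
teal=near(S,(225,240))["pixels"]
for k,(t,s) in nm.items():
    dt,ds=near(T,t),near(S,s); print(k,dt["uv"],ds["uv"])
    p=ray("top",t,.1)
    for h in(.11,.135,.16):
        r=fitbox({"top":dt["pixels"],"scene":ds["pixels"]},.056,.04,h,p[0],p[1],{"scene":cv2.dilate(teal.astype(np.uint8),np.ones((3,3)))>0} if k!='A' else {})
        print(h,np.round(r.x,4),np.degrees(r.x[2]).round(1),round(r.fun,3))
d=optics.trace("top","dial_end"); e=optics.trace("scene","dial_end")
p=ray("top",d[0]["uv"],.07)
r=fitbox({"scene":e[0]["pixels"],"top":d[0]["pixels"]},.13,.05,.07,p[0],p[1]); print(np.round(r.x,4),np.degrees(r.x[2]),r.fun)
E
```

```text
A [358.3, 197.0] [158.5, 214.9]
0.11 [ 0.4599 -0.3472  3.2393] 185.6 -0.915Traceback (most recent call last):
  File "<stdin>", line 14, in <module>
  File "h.py", line 21, in fitbox
    r=minimize(f,[x0,y0,yaw],method="Nelder-Mead",options=dict(initial_simplex=[[x0,y0,yaw],[x0+.02,y0,yaw],[x0,y0+.02,yaw],[x0,y0,yaw+.3]],maxiter=120,xatol=1e-4,fatol=1e-4))
    res = _minimize_neldermead(fun, x0, args, callback, bounds=bounds,
                               **options)
    fxe = func(xe)
    fx = function(np.copy(x), *(wrapper_args + args))
  File "h.py", line 18, in <lambda>
    f=lambda v:-sum(iou(sil(c,box(v[0],v[1],v[2],lx,ly,h)),m,ign.get(c)) for c,m in masks.items())/len(masks)
                ~~~^^^^^^^^^^^^^^^^^^^^^^^^^^^^^^^^^^^^^^^^^^^^^^^^^^^^^^^^^^^^^^^^^^^^^^^^^^^^^^^
  File "h.py", line 18, in <genexpr>
    f=lambda v:-sum(iou(sil(c,box(v[0],v[1],v[2],lx,ly,h)),m,ign.get(c)) for c,m in masks.items())/len(masks)
                        ~~~^^^^^^^^^^^^^^^^^^^^^^^^^^^^^^^
  File "h.py", line 12, in sil
    m=np.zeros((384*4,512*4),np.uint8); u=cv2.convexHull(((proj(c,P)+.5)*4).astype(np.float32)).astype(np.int32)
                                                           ~~~~^^^^^
  File "h.py", line 6, in proj
    p=optics.camera_params(c); W=np.linalg.inv(p["world_from_camera"]); q=P@W[:3,:3].T+W[:3,3]
ValueError: time passes only in moves, steps and waits
```

```bash
sed -i 's/^def proj/import functools\ncp=functools.cache(optics.camera_params)\ndef proj/; s/=optics.camera_params(c)/=cp(c)/' h.py
cat > fit.py <<'E'
from h import *
import pickle
T={};S={}
cp("top");cp("scene");optics.get_image("top");optics.get_image("scene")
for n in("pack_short","pack_mid","pack_tall"):
    for d in optics.trace("top",n): T[tuple(d["uv"])]=d
    for d in optics.trace("scene",n): S[tuple(d["uv"])]=d
d=optics.trace("top","dial_end"); e=optics.trace("scene","dial_end")
def near(D,uv): return min(D.values(),key=lambda d:np.hypot(*(d["uv"]-np.array(uv))))
nm={'A':((358,199),(158,214)),'B':((322,160),(203,224)),'C':((286,193),(230,193))}
teal=near(S,(225,240))["pixels"]
for k,(t,s) in nm.items():
    dt,ds=near(T,t),near(S,s); print(k,dt["uv"],ds["uv"])
    p=ray("top",t,.1)
    for h in(.11,.135,.16):
        r=fitbox({"top":dt["pixels"],"scene":ds["pixels"]},.056,.04,h,p[0],p[1],{"scene":cv2.dilate(teal.astype(np.uint8),np.ones((3,3)))>0} if k!='A' else {})
        print(h,np.round(r.x,4),np.degrees(r.x[2]).round(1),round(r.fun,3))
p=ray("top",d[0]["uv"],.07)
r=fitbox({"scene":e[0]["pixels"],"top":d[0]["pixels"]},.13,.05,.07,p[0],p[1]); print(np.round(r.x,4),np.degrees(r.x[2]),r.fun)
E
python3 fit.py; python3 - <<'E'
from workcell import env
print(env.observe()["t"])
E
```

```text
A [359.2, 198.1] [161.8, 213.2]
0.11 [ 0.4591 -0.3453  3.2609] 186.8 -0.892
0.135 [ 0.4584 -0.3449  0.1116] 6.4 -0.78
0.16 [ 0.4581 -0.3449  3.2665] 187.2 -0.683
B [321.6, 160.2] [201.9, 226.3]
0.11 [ 0.5824 -0.2247  0.3371] 19.3 -0.841
0.135 [ 0.5807 -0.2238  0.3524] 20.2 -0.923
0.16 [ 0.579  -0.2234  0.3211] 18.4 -0.804
C [285.7, 194.7] [231.1, 196.1]
0.11 [ 0.4746 -0.117   2.7967] 160.2 -0.77
0.135 [ 0.473  -0.1157 -0.3541] -20.3 -0.873
0.16 [ 0.4726 -0.1147  2.815 ] 161.3 -0.917
[0.6018 0.499  0.5737] 32.86781581453665 -0.21902789175510406
1.7
```

```bash
python3 - <<'E'
from h import *
f=lambda u,v:(140+u/2.6-.3,90+v/2.6-.3)
# block top-face corners, zoomed px: right block & left block
for n,q in dict(right=[(313,84),(352,79),(368,183),(327,191)],left=[(55,128),(94,121),(110,218),(70,227)]).items():
    P=np.array([ray("top",f(*a),.07) for a in q]); print(n,P.round(3)[:,:2].tolist(),P.mean(0).round(4))
print(ray("top",f(341,127),.092))
p=optics.camera_params("wrist"); print({k:np.round(v,3).tolist() if not isinstance(v,str) else v for k,v in p.items()})
E
```

```text
right [[0.711, -0.039], [0.717, -0.088], [0.584, -0.104], [0.575, -0.053]] [ 0.6468 -0.0711  0.07  ]
left [[0.663, 0.283], [0.671, 0.235], [0.548, 0.215], [0.538, 0.265]] [0.6049 0.2495 0.07  ]
[ 0.64993873 -0.07138734  0.092     ]
{'camera_matrix': [[297.319, 0.0, 256.376], [0.0, 297.319, 191.718], [0.0, 0.0, 1.0]], 'tool_from_camera': [[0.0, -0.945, -0.328, 0.085], [1.0, 0.0, 0.0, 0.001], [0.0, -0.328, 0.945, -0.142], [0.0, 0.0, 0.0, 1.0]]}
```

apply_moves(
  rows=[0,0,6,0.03,-0.06,0.02,0.0854,0,0,6,0.03,-0.06,0.02,0.0854,0,0,6,0.03,-0.06,0.02,0.0854,0,0,6,0.03,-0.06,0.02,0.0854,0,0,0,0.03,-0.06,0.02,0.0854,0,0,0,0.03,-0.06,0.02,0.0854,0,0,0,0.02,-0.06,0,0.0854,0,0,0,0.02,-0.06,0,0.0854],
)

```text
t: 2.7
ee_pos: [0.3703, 0.1854, 0.3389]
ee_rot: [-0.243, 3.131, 0.002]
wrist_force: [0.5, 0.0, 0.4]
width: 0.999
grip_force: 0.0
```

apply_moves(
  rows=[0,0,0,0.05,-0.05,-0.02,0.0854,0,0,0,0.03,-0.045,-0.02,0.0854,0,0,0,0,0,0,0.0854],
)

```text
t: 3.08
ee_pos: [0.4432, 0.0957, 0.3004]
ee_rot: [0.232, -3.132, 0.002]
wrist_force: [-0.7, -0.1, -0.2]
width: 0.998
grip_force: 0.0
```

```bash
cat >> h.py <<'E'
def wpose():
    s=env.observe(); p=cp("wrist"); M=np.eye(4); M[:3,:3]=R.from_rotvec(s["ee_rot"]).as_matrix(); M[:3,3]=s["ee_pos"]
    return M@np.array(p["tool_from_camera"])
def wproj(W,P):
    K=np.array(cp("wrist")["camera_matrix"]); q=(P-W[:3,3])@W[:3,:3]; rho=np.hypot(q[:,0],q[:,1]); th=np.arctan2(rho,q[:,2])
    return np.c_[K[0,2]+K[0,0]*th*q[:,0]/rho, K[1,2]+K[1,1]*th*q[:,1]/rho]
def wray(W,uv):
    K=np.array(cp("wrist")["camera_matrix"]); a=(np.array(uv)-[K[0,2],K[1,2]])/K[0,0]; th=np.hypot(*a)
    return W[:3,:3]@np.r_[np.sin(th)*a/th,np.cos(th)]
def mouths(x,y,yaw,zc=.1087,lx=.061,ly=.044):
    P=[]
    for b in(.1,0,-.1):
        for sx,sy in((-1,-1),(1,-1),(1,1),(-1,1)):
            P.append([-.025+sx*lx/2*np.cos(np.pi/6), b+sy*ly/2, zc+sx*lx/2*.5])
    return np.array(P)@R.from_euler('z',yaw).as_matrix().T+[x,y,0]
E
python3 - <<'E'
from h import *
W=wpose(); a=optics.get_image("wrist"); np.savez("w1.npz",W=W,a=a); print(env.observe()["ee_pos"],env.observe()["t"])
u=wproj(W,mouths(.626,.089,.13)); print(u.round(0).tolist())
x0,y0=np.floor(u.min(0)-30).astype(int).clip(0); x1,y1=np.ceil(u.max(0)+30).astype(int); print(x0,y0,x1,y1)
k=780/(x1-x0); cv2.imwrite("pics/w1.png",cv2.resize(a[y0:y1,x0:x1,::-1],None,fx=k,fy=k,interpolation=2)); print(k)
E
```

```text
[0.442538   0.09826999 0.30106185] 3.125
[[289.0, 256.0], [288.0, 299.0], [320.0, 299.0], [320.0, 256.0], [216.0, 255.0], [216.0, 298.0], [248.0, 299.0], [248.0, 255.0], [148.0, 251.0], [147.0, 293.0], [176.0, 296.0], [177.0, 253.0]]
116 221 351 330
3.3191489361702127
```

View pics/w1.png

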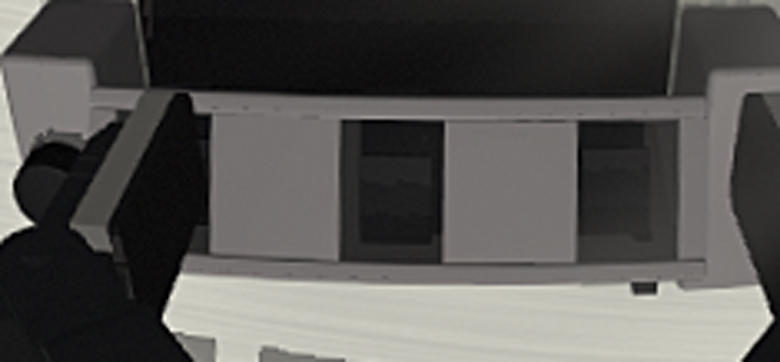

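```bash
cat > cf.py <<'E'
from h import *
from scipy.optimize import least_squares
d=np.load("w1.npz"); W=d["W"]; k=780/235
# order per bay: (-x,-y),(+x,-y),(+x,+y),(-x,+y); image top=-x, left=-y
z=np.array([(580,120),(578,261),(679,262),(679,121),(342,121),(341,261),(442,262),(443,122)],float)
uv=(z+.5)/k-.5+[116,221]
for fr in (0,1):
    f=lambda v:(wproj(W,mouths(v[0],v[1],v[2],.1087+(v[3] if fr else 0)))[:8]-uv).ravel()
    r=least_squares(f,[.626,.089,.13,0]); print(r.x.round(4),np.degrees(r.x[2]).round(2),"px res",r.fun.round(1).tolist())
E
python3 cf.py
```

```text
[0.6282 0.0915 0.1392 0.    ] 7.98 px res [-0.2, 0.2, 0.0, 1.1, 0.8, -0.2, 1.1, -0.6, -1.1, -0.8, -1.2, 0.4, 0.3, 1.0, 0.4, -0.5]
[ 0.6325  0.0924  0.1398 -0.0063] 8.01 px res [-0.6, 0.5, -0.4, 0.6, -0.2, -0.6, 0.2, -0.3, -0.2, -0.5, -0.2, -0.0, 0.7, 0.5, 0.7, -0.2]
```

apply_moves(
  rows=[0,0,0,0.003,-0.056,0,0.0854,0,0,0,0.003,-0.056,0,0.0854,0,0,0,0.003,-0.056,0,0.0854,0,0,-2,0.003,-0.056,-0.02,0.0854,0,0,0,0.003,-0.056,-0.02,0.0854,0,0,0,0.002,-0.056,-0.03,0.0854,0,0,0,0,-0.056,-0.03,0.0854,0,0,0,0,-0.052,0,0.0854],
)

```text
t: 4.12
ee_pos: [0.4598, -0.3416, 0.2002]
ee_rot: [0.194, -3.133, -0.002]
wrist_force: [0.9, 0.8, 1.8]
width: 1.002
grip_force: 0.0
```

apply_moves(
  rows=[0,0,0,0,0,0,0.0854],
)

```text
t: 4.25
ee_pos: [0.4574, -0.3463, 0.2018]
ee_rot: [0.178, -3.134, 0.004]
wrist_force: [0.2, 0.2, 0.1]
width: 0.999
grip_force: 0.0
```

```bash
cat > pk.py <<'E'
from h import *
import sys
name,h,x0,y0,yaw0=sys.argv[1],*map(float,sys.argv[2:6])
W=wpose(); a=optics.get_image("wrist"); D=optics.trace("wrist",name); s=env.observe()
def wsil(P):
    m=np.zeros((384*4,512*4),np.uint8); u=cv2.convexHull(((wproj(W,P)+.5)*4).astype(np.float32)).astype(np.int32)
    cv2.fillConvexPoly(m,u,1); return cv2.resize(m.astype(np.float32),(512,384),interpolation=cv2.INTER_AREA)
u0=wproj(W,box(x0,y0,yaw0,.056,.04,h)).mean(0); print(u0,[(d["uv"],d["confidence"],d["pixels"].sum()) for d in D])
d=min(D,key=lambda d:np.hypot(*(d["uv"]-u0))); m=d["pixels"]
S=lambda v:wsil(box(v[0],v[1],v[2],.056,.04,h))
r=minimize(lambda v:-iou(S(v),m),[x0,y0,yaw0],method="Nelder-Mead",options=dict(initial_simplex=[[x0,y0,yaw0],[x0+.005,y0,yaw0],[x0,y0+.005,yaw0],[x0,y0,yaw0+.1]],xatol=5e-5,fatol=1e-4))
print("fit",r.x.round(4),np.degrees(r.x[2]).round(1),"iou",-r.fun)
Rt=R.from_rotvec(s["ee_rot"]).as_matrix(); print("tcp",s["ee_pos"].round(4),"tool y az",np.degrees(np.arctan2(Rt[1,1],Rt[0,1])).round(1),"z",Rt[:,2].round(3))
b=a[:,:,::-1].copy(); P=box(*r.x,.056,.04,h)
for i,j in((1,3),(3,7),(7,5),(5,1),(0,1),(2,3),(4,5),(6,7)):
    q=wproj(W,P[[i,j]]); cv2.line(b,*[tuple(int(t) for t in e) for e in q],(0,0,255),1)
cv2.imwrite(f"pics/{name}_w.png",b)
E
python3 pk.py pack_short .11 .4595 -.346 .115
```

```text
[256.22120693 181.30475445] [([254.4, 187.2], 0.72, np.int64(3699))]
fit [ 0.4621 -0.3464  0.1209] 6.9 iou 0.9415063858032227
tcp [ 0.4595 -0.3419  0.2022] tool y az 96.9 z [-0.001  0.    -1.   ]
```

View pics/pack_short_w.png

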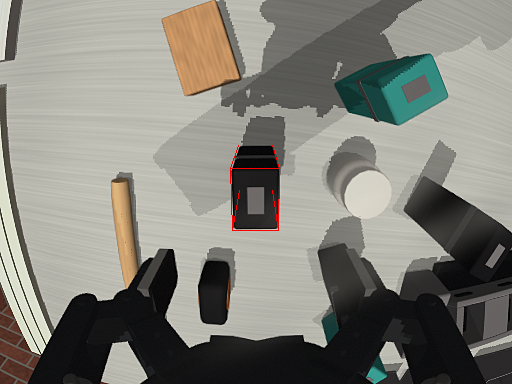

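The red fit lies on the short dark pack at (256,200). The jar is at (365,193) and the teal pack at (395,90), both clear of the fingers. Next I check how noisy the pose reading is.

```bash
python3 - <<'E'
from h import *
A=[];Q=[]
for i in range(8):
    optics.get_image("wrist"); s=env.observe(); A.append(np.r_[s["ee_pos"],s["ee_rot"]]);Q.append(s["qpos"])
A=np.array(A); print((A[:,:3]*1e3).round(1).tolist()); print(A.mean(0).round(4),A.std(0).round(4)); print(np.std(Q,0).round(5))
E
```

```text
[[460.1, -340.8, 202.3], [460.4, -340.3, 202.5], [460.5, -340.1, 202.6], [460.5, -340.2, 202.7], [460.3, -340.4, 202.7], [460.2, -340.7, 202.7], [460.0, -341.0, 202.7], [459.8, -341.3, 202.7]]
[ 4.6020e-01 -3.4060e-01  2.0260e-01 -1.9280e-01  3.1347e+00  1.4000e-03] [0.0002 0.0004 0.0001 0.001  0.0004 0.0004]
[6.0e-04 4.0e-04 6.3e-04 1.2e-04 4.0e-05 1.1e-04 3.2e-04]
```

apply_moves(
  rows=[0,0,0,0.0015,-0.0055,-0.03,0.0854,0,0,0,0,0,-0.05,0.0854,0,0,0,0,0,-0.05,0.0854,0,0,0,0,0,0,0.0854,0,0,0,0,0,0,0.0854],
)

```text
t: 5.38
ee_pos: [0.4614, -0.3485, 0.0743]
ee_rot: [-0.188, 3.135, -0.002]
wrist_force: [0.4, -0.6, 1.8]
width: 0.999
grip_force: 0.0
```

apply_moves(
  rows=[0,0,0,0,0,0,0,0,0,0,0,0,0,0,0,0,0,0,0,0,0,0,0,0,0,0,0,0],
)

```text
t: 5.88
ee_pos: [0.4614, -0.3478, 0.0735]
ee_rot: [-0.189, 3.135, -0.0]
wrist_force: [-0.9, 2.5, 7.1]
width: 0.461
grip_force: 60.1
```

apply_moves(
  rows=[0,0,0,0,0,0.03,0,0,0,0,0,0,0.055,0,0,0,0,0,0,0.055,0,0,0,0,0,0,0.05,0,0.7,-4.95,0.3,0.017,0.055,0,0,0.7,-4.95,0.3,0.017,0.055,0,0,0.7,-4.95,0.3,0.017,0.055,0,0,0.7,-4.95,0.2,0.017,0.055,0,0],
)

```text
t: 6.88
ee_pos: [0.5288, -0.1255, 0.2631]
ee_rot: [-0.195, 2.782, 0.043]
wrist_force: [1.1, -0.1, -2.9]
width: 0.461
grip_force: 61.9
```

apply_moves(
  rows=[0.7,-4.95,0,0.017,0.055,0,0,0.7,-4.95,0,0.017,0.055,-0.02,0,0,0,0,0,0,-0.035,0,0,0,0,0,0,0,0,0,0,0,0,0,0,0],
)

```text
t: 7.5
ee_pos: [0.5633, -0.0186, 0.2088]
ee_rot: [-0.181, 2.612, 0.054]
wrist_force: [0.4, -0.2, -1.6]
width: 0.461
grip_force: 61.9
```

```bash
cat > st.py <<'E'
from h import *
import sys
# args: bay charger-y, d (tcp above underside), x0 y0 yaw(deg) pz
def st(b,d,x0,y0,yaw,pz):
    s=env.observe(); C=R.from_euler('z',yaw,degrees=True); C2=C.as_matrix()
    p=C2.T@(s["ee_pos"]-[x0,y0,0])-[0,b,pz]; u=np.array([-.5,0,.8660254]); e=np.array([.8660254,0,.5])
    Rt=C2.T@R.from_rotvec(s["ee_rot"]).as_matrix()
    want=np.c_[[-.8660254,0,-.5],[0,1,0],[.5,0,-.8660254]]
    err=R.from_matrix(want@Rt.T).as_rotvec(degrees=True)
    F=C2.T@s["wrist_force"]
    print("t %.2f L(underside above point) %.4f lat_x %.4f lat_y %.4f"%(s["t"],p@u-d,p@e,p[1]),"turn needed world deg",C.apply(err).round(2),"F along axis/latx/laty",(F@u).round(1),(F@e).round(1),F[1].round(1),"w",round(float(s["width"]),3))
    for n,v in(("axis",u),("e",e),("y",[0,1,0])): print(n,(C2@v).round(4))
if __name__=="__main__": st(*map(float,sys.argv[1:]))
E
python3 st.py -.1 .0735 .6307 .092 8 .0617
python3 - <<'E'
from h import *
W=wpose(); a=optics.get_image("wrist"); np.savez("w2.npz",W=W,a=a); cv2.imwrite("pics/w2.png",a[:,:,::-1])
E
```

```text
t 7.50 L(underside above point) 0.0949 lat_x 0.0024 lat_y -0.0001 turn needed world deg [-0.21  0.02  0.02] F along axis/latx/laty -1.6 -0.5 -0.3 w 0.461
axis [-0.4951 -0.0696  0.866 ]
e [0.8576 0.1205 0.5   ]
y [-0.1392  0.9903  0.    ]
```

View pics/w2.png

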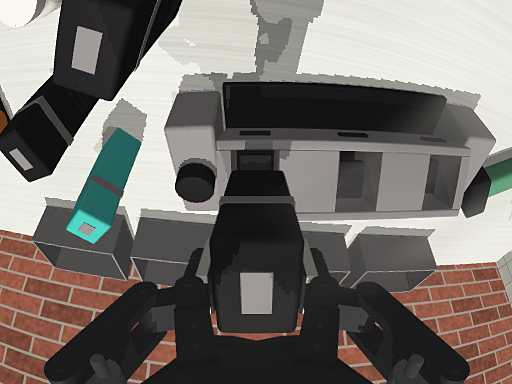

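The pack is held and leaning over bay 1, next to the dial at (195,180). I zoom in on the mouths to refine the alignment.

```bash
python3 - <<'E'
from h import *
a=np.load("w2.npz")["a"]
cv2.imwrite("pics/w2c.png",cv2.resize(a[115:235,215:475,::-1],None,fx=3,fy=3,interpolation=2))
E
```

```text
(no output)
```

View pics/w2c.png

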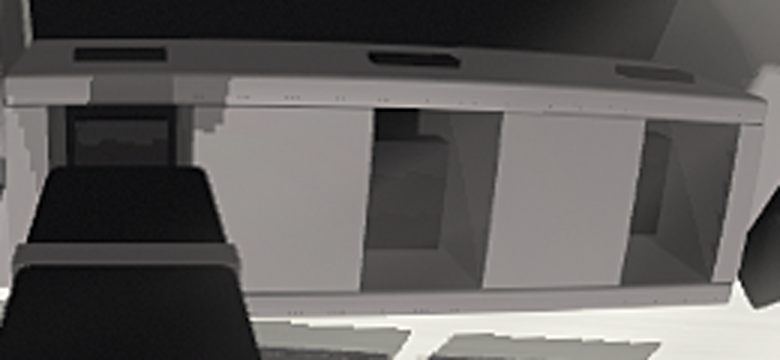

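```bash
cat > cf2.py <<'E'
from h import *
from scipy.optimize import least_squares
d=np.load("w2.npz"); W=d["W"]
z=np.array([(648,119),(621,285),(711,280),(741,124),(375,108),(360,291),(484,288),(503,113)],float)
uv=(z+.5)/3-.5+[215,115]; zz=lambda u:((u-[215,115]+.5)*3-.5).round(0).tolist()
for fr in (0,1):
    f=lambda v:(wproj(W,mouths(v[0],v[1],v[2],.105+(v[3] if fr else 0)))[:8]-uv).ravel()
    r=least_squares(f,[.63,.092,.14,0]); v=r.x; print(v.round(4),np.degrees(v[2]).round(2),"px res",r.fun.round(1).tolist())
    lat=(.8660254*(-.025)+.5*(.105+fr*v[3])); print("bay1 pred",zz(wproj(W,mouths(v[0],v[1],v[2],.105+fr*v[3]))[8:]))
# pack in hand: tool frame, centre line at tool x=ox, y=0, underside at TCP+.0735 along tool z
s=env.observe(); Rt=R.from_rotvec(s["ee_rot"]).as_matrix()
T=W@np.linalg.inv(np.array(cp("wrist")["tool_from_camera"]))
# on tool +x side (robot side): bottom edge corners
P=np.array([[.028,-.02,.0735],[.028,.02,.0735],[.028,-.02,-.0365],[.028,.02,-.0365],[-.028,-.02,-.0365],[-.028,.02,-.0365]])
print("pack pred px",wproj(W,P@T[:3,:3].T+T[:3,3]).round(1).tolist(), "zoomed bottom",zz(wproj(W,(P@T[:3,:3].T+T[:3,3])[:2])))
E
python3 cf2.py
```

```text
[0.6297 0.0904 0.1403 0.    ] 8.04 px res [0.1, -0.4, -0.1, 0.4, 0.9, 1.0, 0.8, -0.1, -0.4, -0.3, -0.5, 0.4, -0.6, 0.7, 0.4, -0.6]
bay1 pred [[43.0, 105.0], [49.0, 295.0], [188.0, 294.0], [191.0, 105.0]]
[ 0.6321  0.0926  0.1441 -0.0025] 8.25 px res [-0.5, -0.3, -0.4, -0.1, 0.4, 0.4, 0.0, -0.2, 0.1, 0.2, 0.3, 0.1, -0.4, 0.2, 0.4, -0.3]
bay1 pred [[50.0, 107.0], [56.0, 294.0], [192.0, 293.0], [196.0, 107.0]]
pack pred px [[229.0, 168.8], [282.2, 168.8], [205.7, 238.2], [304.2, 238.2], [215.5, 334.3], [295.0, 334.4]] zoomed bottom [[43.0, 162.0], [203.0, 162.0]]
```

```bash
python3 st.py -.1 .0735 .6322 .0925 8.15 .0592
```

```text
t 7.55 L(underside above point) 0.0983 lat_x 0.0027 lat_y -0.0002 turn needed world deg [-0.23  0.08  0.17] F along axis/latx/laty -2.3 -0.5 0.7 w 0.466
axis [-0.495  -0.0709  0.866 ]
e [0.8573 0.1228 0.5   ]
y [-0.1418  0.9899  0.    ]
```

apply_moves(
  rows=[0,0,0,-0.0023,-0.0003,-0.0014,0,0,0,0,0.01,0.0014,-0.0173,0,0,0,0,0.0099,0.0014,-0.0173,0,0,0,0,0,0,0,0,0,0,0,0,0,0,0],
)

```text
t: 8.18
ee_pos: [0.5805, -0.0154, 0.1723]
ee_rot: [-0.183, 2.612, 0.054]
wrist_force: [0.7, -0.8, -2.4]
width: 0.461
grip_force: 61.9
```

```bash
python3 st.py -.1 .0735 .6322 .0925 8.15 .0592|head -1; python3 - <<'E'
from h import *
W=wpose(); a=optics.get_image("wrist"); np.savez("w3.npz",W=W,a=a); cv2.imwrite("pics/w3.png",cv2.resize(a[115:265,165:385,::-1],None,fx=3.5,fy=3.5,interpolation=2))
print(((wproj(W,mouths(.6322,.0925,np.radians(8.15),.1025))[8:]-[165,115])*3.5).round())
E
```

```text
t 8.18 L(underside above point) 0.0577 lat_x -0.0011 lat_y 0.0006 turn needed world deg [-0.2  0.   0.1] F along axis/latx/laty -2.4 -0.7 -0.9 w 0.461
[[214. 173.]
 [224. 419.]
 [406. 419.]
 [413. 173.]]
```

View pics/w3.png

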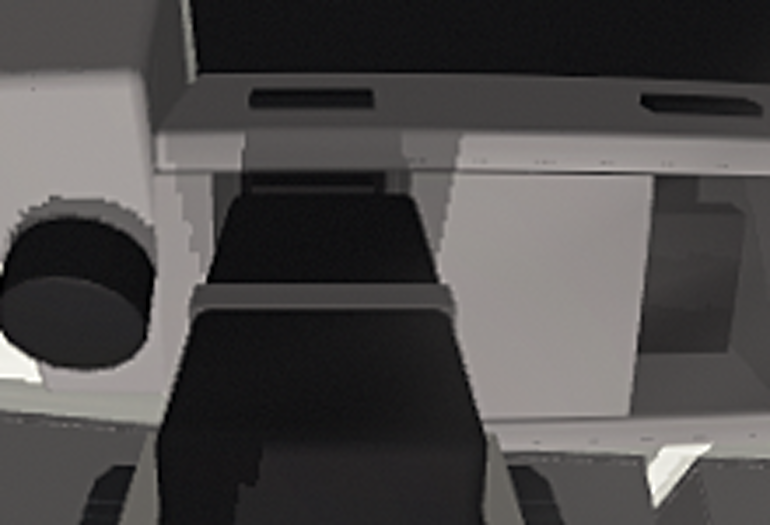

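apply_moves(
  rows=[0,0,0,0.0002,-0.0016,0,0,0,0,0,0.0035,0.0005,-0.0061,0,0,0,0,0.0035,0.0005,-0.0061,0,0,0,0,0,0,0,0],
)

```text
t: 8.72
ee_pos: [0.5873, -0.0158, 0.1583]
ee_rot: [-0.183, 2.614, 0.053]
wrist_force: [0.1, 1.1, -3.1]
width: 0.462
grip_force: 62.0
```

```bash
python3 st.py -.1 .0735 .6322 .0925 8.15 .0592|head -1
```

```text
t 8.72 L(underside above point) 0.0422 lat_x -0.0022 lat_y -0.0008 turn needed world deg [-0.15 -0.11  0.08] F along axis/latx/laty -2.8 -1.4 1.1 w 0.462
```

apply_moves(
  rows=[0,0,0,0.004,0.0006,-0.0056,0,0,0,0,0.0035,0.0005,-0.0061,0,0,0,0,0,0,0,0],
)

```text
t: 9.1
ee_pos: [0.5949, -0.0147, 0.1468]
ee_rot: [-0.183, 2.614, 0.053]
wrist_force: [-0.4, -0.2, -2.2]
width: 0.462
grip_force: 62.0
```

```bash
python3 st.py -.1 .0735 .6322 .0925 8.15 .0592|head -1
```

```text
t 9.10 L(underside above point) 0.0284 lat_x -0.0014 lat_y -0.0008 turn needed world deg [-0.15 -0.09  0.08] F along axis/latx/laty -1.7 -1.5 -0.2 w 0.462
```

Going in freely. I continue in smaller steps until the plug is felt.

apply_moves(
  rows=[0,0,0,0.002,0.0003,-0.0035,0,0,0,0,0.002,0.0003,-0.0035,0,0,0,0,0,0,0,0],
)

```text
t: 9.48
ee_pos: [0.599, -0.0141, 0.1402]
ee_rot: [-0.183, 2.613, 0.053]
wrist_force: [0.9, -0.0, -2.8]
width: 0.46
grip_force: 62.0
```

apply_moves(
  rows=[0,0,0,0.002,0.0003,-0.0035,0,0,0,0,0,0,0,0],
)

```text
t: 9.72
ee_pos: [0.601, -0.0138, 0.1367]
ee_rot: [-0.183, 2.613, 0.054]
wrist_force: [0.3, 0.6, -2.0]
width: 0.458
grip_force: 62.0
```

```bash
python3 st.py -.1 .0735 .6322 .0925 8.15 .0592|head -1
```

```text
t 9.72 L(underside above point) 0.0166 lat_x -0.0010 lat_y -0.0008 turn needed world deg [-0.18 -0.05  0.09] F along axis/latx/laty -1.9 -0.7 0.5 w 0.458
```

apply_moves(
  rows=[0,0,0,0.0015,0.0002,-0.0026,0,0,0,0,0,0,0,0],
)

```text
t: 9.98
ee_pos: [0.6025, -0.0136, 0.1342]
ee_rot: [-0.183, 2.613, 0.054]
wrist_force: [-0.1, 0.4, -2.4]
width: 0.458
grip_force: 62.0
```

apply_moves(
  rows=[0,0,0,0.0015,0.0002,-0.0026,0,0,0,0,0,0,0,0],
)

```text
t: 10.22
ee_pos: [0.6041, -0.0135, 0.1319]
ee_rot: [-0.183, 2.613, 0.054]
wrist_force: [-2.0, -0.4, -0.2]
width: 0.46
grip_force: 62.4
```

apply_moves(
  rows=[0,0,0,0.0015,0.0002,-0.0026,0,0,0,0,0,0,0,0],
)

```text
t: 10.48
ee_pos: [0.6056, -0.0133, 0.1292]
ee_rot: [-0.183, 2.613, 0.054]
wrist_force: [-2.3, -1.3, 0.2]
width: 0.457
grip_force: 62.6
```

apply_moves(
  rows=[0,0,0,0.0015,0.0002,-0.0026,0,0,0,0,0,0,0,0],
)

```text
t: 10.72
ee_pos: [0.6071, -0.013, 0.1267]
ee_rot: [-0.183, 2.613, 0.054]
wrist_force: [-2.6, -0.5, 0.3]
width: 0.459
grip_force: 62.6
```

```bash
python3 st.py -.1 .0735 .6322 .0925 8.15 .0592|head -1
```

```text
t 10.72 L(underside above point) 0.0048 lat_x -0.0007 lat_y -0.0009 turn needed world deg [-0.2  -0.03  0.09] F along axis/latx/laty 1.5 -2.1 -0.1 w 0.459
```

apply_moves(
  rows=[0,0,0,0.0015,0.0002,-0.0026,0,0,0,0,0,0,0,0],
)

```text
t: 10.98
ee_pos: [0.609, -0.0126, 0.1256]
ee_rot: [-0.182, 2.612, 0.057]
wrist_force: [-27.6, -0.8, 30.7]
width: 0.461
grip_force: 68.5
```

apply_moves(
  rows=[0,0,0,0.0015,0.0002,-0.0026,0,0,0,0,0,0,0,0],
)

```text
t: 11.22
ee_pos: [0.6118, -0.0123, 0.1252]
ee_rot: [-0.181, 2.608, 0.059]
wrist_force: [-46.6, -1.5, 58.1]
width: 0.462
grip_force: 75.9
```

apply_moves(
  rows=[0,0,0,0.0015,0.0002,-0.0026,0,0,0,0,0,0,0,0],
)

```text
t: 11.48
ee_pos: [0.6141, -0.0121, 0.1239]
ee_rot: [-0.18, 2.606, 0.06]
wrist_force: [-56.5, -1.9, 71.7]
width: 0.465
grip_force: 78.1
```

```bash
python3 st.py -.1 .0735 .6322 .0925 8.15 .0592|head -1
```

```text
t 11.47 L(underside above point) -0.0011 lat_x 0.0040 lat_y -0.0009 turn needed world deg [-0.52  0.3   0.12] F along axis/latx/laty 90.2 -12.9 6.1 w 0.465
```

apply_moves(
  rows=[0,0,0,-0.0025,-0.0003,0.0043,0,0,0,0,0,0,0,0],
)

```text
t: 11.72
ee_pos: [0.6106, -0.0125, 0.1247]
ee_rot: [-0.183, 2.609, 0.054]
wrist_force: [3.8, -0.1, 3.4]
width: 0.464
grip_force: 67.2
```

```bash
python3 st.py -.1 .0735 .6322 .0925 8.15 .0592|head -1; python3 - <<'E'
from h import *
W=wpose(); a=optics.get_image("wrist"); b=np.load("w3.npz")["a"]; np.savez("w4.npz",W=W,a=a)
c=lambda i:cv2.resize(i[170:345,185:325,::-1],None,fx=2.8,fy=2.8,interpolation=2)
cv2.imwrite("pics/w4.png",cv2.hconcat([c(b),c(a)]))
E
```

```text
t 11.72 L(underside above point) 0.0014 lat_x 0.0013 lat_y -0.0009 turn needed world deg [-0.23  0.19  0.08] F along axis/latx/laty 1.1 5.0 -0.6 w 0.464
```

View pics/w4.png

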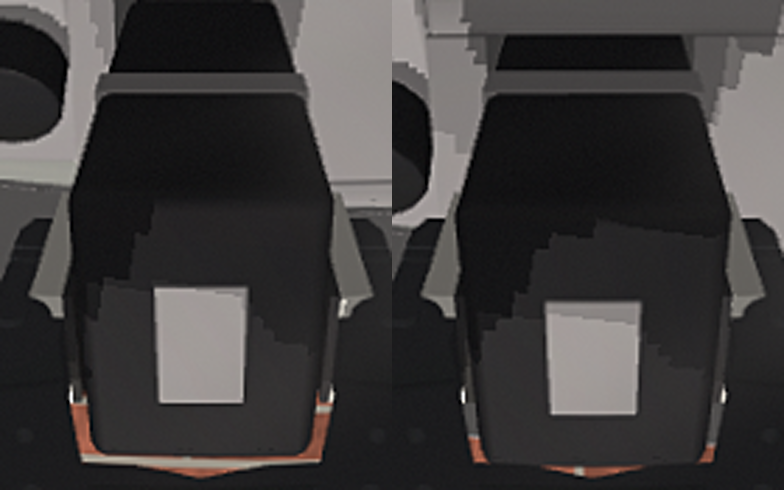

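apply_moves(
  rows=[0,0,0,0,0,0,0.0854,0,0,0,0,0,0,0.0854,0,0,0,0,0,0,0.0854],
)

```text
t: 12.15
ee_pos: [0.6086, -0.0128, 0.1225]
ee_rot: [-0.183, 2.614, 0.053]
wrist_force: [-0.3, 0.5, -0.3]
width: 0.997
grip_force: 0.0
```

apply_moves(
  rows=[0,0,0,-0.01,-0.0014,0.0173,0.0854,0,0,0,-0.02,-0.003,0.0346,0.0854,0,0,0,-0.02,-0.003,0.0346,0.0854,-1.05,7.4,3,0.005,-0.051,0.01,0.0854,-1.05,7.4,3,0.005,-0.051,0.01,0.0854,-1.05,7.4,3,0.005,-0.051,0.01,0.0854,-1.05,7.4,3,0.005,-0.051,0,0.0854,0,0,0,0,0,0,0.0854],
)

```text
t: 13.15
ee_pos: [0.5686, -0.1917, 0.225]
ee_rot: [-0.419, 3.041, 0.049]
wrist_force: [-0.4, 0.0, 0.1]
width: 1.0
grip_force: 0.0
```

```bash
python3 pk.py pack_mid .135 .581 -.224 .351
```

```text
[218.37408729 169.97569483] [([216.6, 174.2], 0.74, np.int64(4416)), ([232.0, 265.9], 0.58, np.int64(4614)), ([440.5, 225.3], 0.25, np.int64(9804))]
fit [ 0.5812 -0.2238  0.3462] 19.8 iou 0.9363645911216736
tcp [ 0.5686 -0.1884  0.2278] tool y az 105.9 z [ 0.074  0.049 -0.996]
```

apply_moves(
  rows=[-2.8,4.2,4,0.0126,-0.0354,0,0.0854,0,0,0,0,0,-0.03,0.0854,0,0,0,0,0,0,0.0854,0,0,0,0,0,0,0.0854],
)

```text
t: 13.75
ee_pos: [0.5819, -0.2215, 0.2009]
ee_rot: [-0.545, 3.088, 0.01]
wrist_force: [-0.1, 0.1, -0.5]
width: 1.002
grip_force: 0.0
```

```bash
cat > p.py <<'E'
from h import *
s=env.observe(); Rt=R.from_rotvec(s["ee_rot"]).as_matrix(); print("t",s["t"],"tcp",s["ee_pos"].round(4),"tool y az",np.degrees(np.arctan2(Rt[1,1],Rt[0,1])).round(1),"z",Rt[:,2].round(3),"fix",np.degrees([-Rt[1,2],Rt[0,2]]).round(1))
E
python3 p.py
```

```text
t 13.75 tcp [ 0.5819 -0.2215  0.2009] tool y az 110.0 z [ 0.005  0.007 -1.   ] fix [-0.4  0.3]
```

apply_moves(
  rows=[-0.4,0.3,0,-0.0005,-0.002,-0.034,0.0854,0,0,0,0,0,-0.04,0.0854,0,0,0,0,0,-0.03,0.0854,0,0,0,0,0,0,0.0854,0,0,0,0,0,0,0.0854],
)

```text
t: 14.38
ee_pos: [0.5821, -0.2248, 0.0972]
ee_rot: [0.545, -3.092, 0.003]
wrist_force: [0.3, -0.2, 0.8]
width: 0.998
grip_force: 0.0
```

```bash
python3 p.py
```

```text
t 14.375 tcp [ 0.5821 -0.2248  0.0972] tool y az 110.0 z [-0.001 -0.002 -1.   ] fix [ 0.1 -0.1]
```

apply_moves(
  rows=[0,0,0,0,0,0,0,0,0,0,0,0,0,0,0,0,0,0,0,0,0,0,0,0,0,0,0,0],
)

```text
t: 14.88
ee_pos: [0.5818, -0.2248, 0.0958]
ee_rot: [0.544, -3.091, 0.002]
wrist_force: [-0.3, 1.1, 6.1]
width: 0.466
grip_force: 60.1
```

```bash
python3 p.py
```

```text
t 14.875 tcp [ 0.5818 -0.2248  0.0958] tool y az 110.0 z [-0.003 -0.002 -1.   ] fix [ 0.1 -0.2]
```

apply_moves(
  rows=[0,0,0,0,0,0.03,0,0,0,-3,0,0,0.055,0,0,0,-3,0,0,0.055,0,0,0,-3,0,0,0.055,0,0.7,-4.95,-3,-0.0057,0.051,0,0,0.7,-4.95,0,-0.0057,0.051,0,0,0.7,-4.95,0,-0.0057,0.051,0,0,0.7,-4.95,0,-0.0057,0.051,0,0],
)

```text
t: 15.88
ee_pos: [0.5569, -0.088, 0.2959]
ee_rot: [-0.198, 2.92, -0.007]
wrist_force: [-1.2, 0.4, -2.8]
width: 0.466
grip_force: 60.7
```

apply_moves(
  rows=[0.7,-4.95,0,-0.0057,0.051,0,0,0.7,-4.95,0,-0.0057,0.051,0,0,0,0,0,0,0,-0.03,0,0,0,0,0,0,-0.03,0,0,0,0,0,0,0,0,0,0,0,0,0,0,0],
)

```text
t: 16.62
ee_pos: [0.5457, 0.0144, 0.2373]
ee_rot: [-0.186, 2.747, 0.013]
wrist_force: [-8.0, 2.7, 9.1]
width: 0.464
grip_force: 59.1
```

```bash
python3 st.py 0 .096 .6322 .0925 8.15 .0592|head -1
```

```text
t 16.62 L(underside above point) 0.1066 lat_x 0.0053 lat_y -0.0651 turn needed world deg [ 1.99 -7.58  0.65] F along axis/latx/laty 11.6 -2.0 3.8 w 0.464
```

apply_moves(
  rows=[0,0,0,0,0,0.03,0,0,0,0,0,0,0.015,0,1.1,-7.4,0.5,0,0.03,0,0,0,0,0,0,0.03,0,0,0,0,0,0,0,0,0],
)

```text
t: 17.25
ee_pos: [0.5451, 0.0752, 0.2808]
ee_rot: [-0.19, 2.618, 0.026]
wrist_force: [-1.0, -0.6, -1.6]
width: 0.461
grip_force: 61.3
```

```bash
python3 st.py 0 .096 .6322 .0925 8.15 .0592; python3 - <<'E'
from h import *
a=optics.get_image("wrist"); cv2.imwrite("pics/w5.png",a[:,:,::-1])
E
```

```text
t 17.25 L(underside above point) 0.1403 lat_x 0.0340 lat_y -0.0048 turn needed world deg [ 1.02 -0.24  0.11] F along axis/latx/laty -0.8 -1.7 -0.5 w 0.461
axis [-0.495  -0.0709  0.866 ]
e [0.8573 0.1228 0.5   ]
y [-0.1418  0.9899  0.    ]
```

View pics/w5.png

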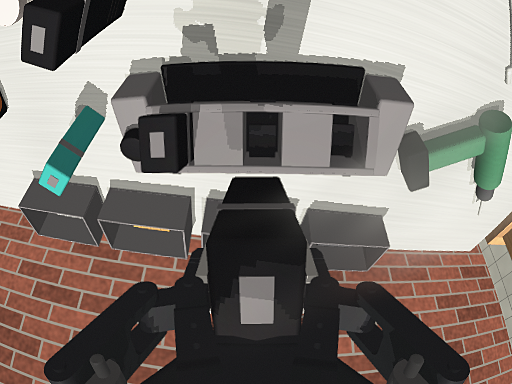

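apply_moves(
  rows=[1,-0.2,0.1,-0.0306,0,-0.0175,0,0,0,0,0.013,0.0019,-0.0225,0,0,0,0,0.013,0.0019,-0.0225,0,0,0,0,0.011,0.0016,-0.02,0,0,0,0,0,0,0,0,0,0,0,0,0,0,0],
)

```text
t: 18.05
ee_pos: [0.5523, 0.0787, 0.1998]
ee_rot: [-0.182, 2.612, 0.05]
wrist_force: [-0.3, 1.7, -2.4]
width: 0.461
grip_force: 61.0
```

```bash
python3 st.py 0 .096 .6322 .0925 8.15 .0592|head -1; python3 - <<'E'
from h import *
W=wpose(); a=optics.get_image("wrist"); np.savez("w6.npz",W=W,a=a); cv2.imwrite("pics/w6.png",cv2.resize(a[100:250,145:365,::-1],None,fx=3.5,fy=3.5,interpolation=2))
print(((wproj(W,mouths(.6322,.0925,np.radians(8.15),.1025))[4:8]-[145,100])*3.5).round())
T=W@np.linalg.inv(np.array(cp("wrist")["tool_from_camera"])); P=np.array([[.028,-.02,.096],[.028,.02,.096]])
print(((wproj(W,P@T[:3,:3].T+T[:3,3])-[145,100])*3.5).round())
E
```

```text
t 18.05 L(underside above point) 0.0662 lat_x 0.0001 lat_y -0.0024 turn needed world deg [-0.04  0.03  0.18] F along axis/latx/laty -2.1 -1.2 1.7 w 0.461
[[309. 191.]
 [315. 415.]
 [479. 414.]
 [485. 191.]]
[[302. 216.]
 [472. 216.]]
```

View pics/w6.png

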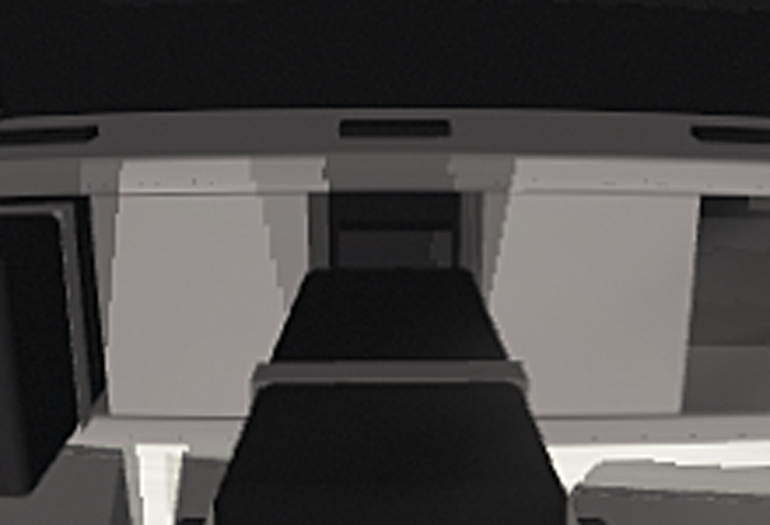

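The mouth prediction matches, but the pack's lower edge is at row 268 instead of 216. The brush against the short pack pivoted it in the grip. I estimate the pitch from the mask.

```bash
cat > hand.py <<'E'
from h import *
import sys
# fit held pack pose relative to tool: pitch phi (about tool y at grip point), oy, oz(d = tcp->underside along z), ox
name,h,d0=sys.argv[1],float(sys.argv[2]),float(sys.argv[3])
W=wpose(); a=optics.get_image("wrist"); D=optics.trace("wrist",name); d=max(D,key=lambda d:d["pixels"].sum()*(abs(d["uv"][0]-256)<40)); m=d["pixels"]
T=W@np.linalg.inv(np.array(cp("wrist")["tool_from_camera"]))
B=box(0,0,0,.056,.04,h)*[1,1,-1]  # z down-tool: underside at 0, top at -h
def pts(v):
    phi,d,ox,oy=v; P=B+[ox,oy,d]; g=np.array([0,0,-.0187]); P=(P-g)@R.from_euler('y',phi).as_matrix().T+g
    return P@T[:3,:3].T+T[:3,3]
def wsil(P):
    z=np.zeros((384*4,512*4),np.uint8); cv2.fillConvexPoly(z,cv2.convexHull(((wproj(W,P)+.5)*4).astype(np.float32)).astype(np.int32),1)
    return cv2.resize(z.astype(np.float32),(512,384),interpolation=cv2.INTER_AREA)
f=lambda v:-iou(wsil(pts(v)),m)
s0=np.array([0,d0,0,0]); best=None
for ph in(-.1,0,.1):
    s=s0+[ph,0,0,0]; r=minimize(f,s,method="Nelder-Mead",options=dict(initial_simplex=[s]+[s+e for e in np.diag([.05,.006,.004,.003])],xatol=5e-5,fatol=1e-5,maxiter=400))
    if best is None or r.fun<best.fun: best=r
print(d["uv"],m.sum(),"rows",np.where(m.any(1))[0][[0,-1]],"pitch deg",np.degrees(best.x[0]).round(2),"d,ox,oy",best.x[1:].round(4),"iou",round(-best.fun,3), "iou0",round(-f(s0),3))
P=pts(best.x); c=P.reshape(2,2,2,3)[:,:,0].mean((0,1)); top=P.reshape(2,2,2,3)[:,:,1].mean((0,1)); ax=(top-c)/h
C=R.from_euler('z',8.15,degrees=True).as_matrix()
print("underside world",c.round(4),"charger-frame up axis",(C.T@ax).round(3),"tilt",np.degrees(np.arctan2(-(C.T@ax)[0],(C.T@ax)[2])).round(2))
for b in(-.1,0,.1):
    p=C.T@(c-[.6322,.0925,0])-[0,b,.0592]; print("bay",b,"L",round(p@[-.5,0,.866],4),"lat_x",round(p@[.866,0,.5],4),"lat_y",round(p[1],4))
np.savez("hand.npz",m=m,a=a)
E
python3 hand.py pack_mid .135 .096
```

```text
[257.8, 260.8] 14010 rows [175 341] pitch deg -7.27 d,ox,oy [0.0934 0.0026 0.0007] iou 0.945 iou0 0.894
underside world [0.6083 0.0875 0.1256] charger-frame up axis [-0.607  0.001  0.795] tilt 37.34
bay -0.1 L 0.0697 lat_x 0.0121 lat_y 0.0985
bay 0 L 0.0697 lat_x 0.0121 lat_y -0.0015
bay 0.1 L 0.0697 lat_x 0.0121 lat_y -0.1015
```

apply_moves(
  rows=[-1.0,7.2,0,-0.0002,0.0012,0,0,0,0,0,0,0,0,0,0,0,0,0,0,0,0],
)

```text
t: 18.58
ee_pos: [0.552, 0.0802, 0.199]
ee_rot: [-0.191, 2.737, 0.039]
wrist_force: [0.3, 0.5, -2.4]
width: 0.462
grip_force: 61.3
```

```bash
python3 hand.py pack_mid .135 .096
```

```text
[256.4, 263.0] 13853 rows [176 340] pitch deg -6.99 d,ox,oy [0.0947 0.0014 0.0004] iou 0.945 iou0 0.891
underside world [0.5994 0.0873 0.1172] charger-frame up axis [-0.498  0.001  0.867] tilt 29.85
bay -0.1 L 0.0668 lat_x 0.0003 lat_y 0.0995
bay 0 L 0.0668 lat_x 0.0003 lat_y -0.0005
bay 0.1 L 0.0668 lat_x 0.0003 lat_y -0.1005
```

apply_moves(
  rows=[0,0,0,0.0045,0.0006,-0.0078,0,0,0,0,0.0045,0.0006,-0.0078,0,0,0,0,0.002,0.0003,-0.0035,0,0,0,0,0,0,0,0],
)

```text
t: 19.18
ee_pos: [0.5629, 0.0816, 0.1794]
ee_rot: [-0.191, 2.739, 0.039]
wrist_force: [1.1, -0.3, -2.3]
width: 0.463
grip_force: 61.3
```

```bash
cat > L.py <<'E'
from h import *
import sys
# underside from fixed in-hand pose: pitch deg, d, ox, oy, bay
ph,d,ox,oy,b=map(float,sys.argv[1:6]); s=env.observe(); Rt=R.from_rotvec(s["ee_rot"]).as_matrix(); g=np.array([0,0,-.0187])
Rp=R.from_euler('y',ph,degrees=True).as_matrix(); C=R.from_euler('z',8.15,degrees=True).as_matrix()
c=s["ee_pos"]+Rt@(Rp@(np.array([ox,oy,d])-g)+g); A=C.T@Rt@Rp@[0,0,-1]; p=C.T@(c-[.6322,.0925,0])-[0,b,.0592]; F=C.T@s["wrist_force"]
print("t %.2f L %.4f lat_x %.4f lat_y %.4f tilt %.2f F axis %.1f x %.1f y %.1f"%(s["t"],p@[-.5,0,.866],p@[.866,0,.5],p[1],np.degrees(np.arctan2(-A[0],A[2])),F@[-.5,0,.866],F@[.866,0,.5],F[1]))
E
python3 L.py -7 .0945 .0015 .0004 0
```

```text
t 19.18 L 0.0445 lat_x -0.0003 lat_y -0.0006 tilt 29.70 F axis -2.5 x -0.2 y -0.4
```

apply_moves(
  rows=[0,0,0,0.0035,0.0005,-0.0061,0,0,0,0,0.0025,0.0004,-0.0043,0,0,0,0,0,0,0,0],
)

```text
t: 19.55
ee_pos: [0.5689, 0.0826, 0.1691]
ee_rot: [-0.191, 2.739, 0.039]
wrist_force: [0.1, 0.8, -2.1]
width: 0.458
grip_force: 61.3
```

```bash
python3 L.py -7 .0945 .0015 .0004 0
```

```text
t 19.55 L 0.0326 lat_x -0.0002 lat_y -0.0005 tilt 29.71 F axis -1.9 x -0.9 y 0.8
```

apply_moves(
  rows=[0,0,0,0.002,0.0003,-0.0035,0,0,0,0,0,0,0,0],
)

```text
t: 19.8
ee_pos: [0.571, 0.0829, 0.1659]
ee_rot: [-0.191, 2.739, 0.039]
wrist_force: [0.3, -0.7, -2.5]
width: 0.459
grip_force: 61.3
```

```bash
python3 L.py -7 .0945 .0015 .0004 0
```

```text
t 19.80 L 0.0287 lat_x 0.0001 lat_y -0.0005 tilt 29.73 F axis -2.2 x -1.1 y -0.7
```

apply_moves(
  rows=[0,0,0,0.002,0.0003,-0.0035,0,0,0,0,0,0,0,0],
)

```text
t: 20.05
ee_pos: [0.573, 0.0832, 0.1623]
ee_rot: [-0.191, 2.739, 0.039]
wrist_force: [0.8, -0.6, -2.1]
width: 0.463
grip_force: 61.3
```

apply_moves(
  rows=[0,0,0,0.0015,0.0002,-0.0026,0,0,0,0,0,0,0,0],
)

```text
t: 20.3
ee_pos: [0.5745, 0.0834, 0.1598]
ee_rot: [-0.191, 2.739, 0.039]
wrist_force: [-0.9, 0.3, -2.3]
width: 0.464
grip_force: 61.3
```

apply_moves(
  rows=[0,0,0,0.0015,0.0002,-0.0026,0],
)

```text
t: 20.42
ee_pos: [0.5762, 0.0837, 0.1575]
ee_rot: [-0.191, 2.738, 0.04]
wrist_force: [0.7, 0.4, -1.1]
width: 0.46
grip_force: 61.3
```

```bash
python3 L.py -7 .0945 .0015 .0004 0
```

```text
t 20.43 L 0.0189 lat_x 0.0005 lat_y -0.0004 tilt 29.77 F axis -1.3 x 0.1 y 0.3
```

apply_moves(
  rows=[0,0,0,0.0013,0.0002,-0.0022,0,0,0,0,0,0,0,0],
)

```text
t: 20.68
ee_pos: [0.5774, 0.0839, 0.1551]
ee_rot: [-0.191, 2.739, 0.039]
wrist_force: [0.5, -0.5, -2.2]
width: 0.464
grip_force: 61.3
```

apply_moves(
  rows=[0,0,0,0.0013,0.0002,-0.0022,0],
)

```text
t: 20.8
ee_pos: [0.5785, 0.084, 0.1533]
ee_rot: [-0.191, 2.739, 0.04]
wrist_force: [-8.4, -2.1, 7.6]
width: 0.46
grip_force: 62.5
```

```bash
python3 L.py -7 .0945 .0015 .0004 0
```

```text
t 20.80 L 0.0140 lat_x 0.0004 lat_y -0.0005 tilt 29.74 F axis 10.9 x -3.6 y -0.9
```

apply_moves(
  rows=[0,0,0,0,0,0,0],
)

```text
t: 20.92
ee_pos: [0.5786, 0.084, 0.1532]
ee_rot: [-0.191, 2.739, 0.04]
wrist_force: [-3.4, -0.3, 1.9]
width: 0.464
grip_force: 62.0
```

apply_moves(
  rows=[0,0,0,0.0013,0.0002,-0.0022,0],
)

```text
t: 21.05
ee_pos: [0.5798, 0.0842, 0.1512]
ee_rot: [-0.191, 2.739, 0.04]
wrist_force: [-8.8, -2.1, 7.9]
width: 0.46
grip_force: 62.4
```

apply_moves(
  rows=[0,0,0,0,0,0,0],
)

```text
t: 21.18
ee_pos: [0.5799, 0.0842, 0.151]
ee_rot: [-0.191, 2.739, 0.04]
wrist_force: [-5.4, -1.1, 3.8]
width: 0.458
grip_force: 62.2
```

```bash
python3 L.py -7 .0945 .0015 .0004 0
```

```text
t 21.18 L 0.0113 lat_x 0.0004 lat_y -0.0005 tilt 29.74 F axis 6.0 x -2.9 y -0.3
```

apply_moves(
  rows=[0,0,0,0.0013,0.0002,-0.0022,0,0,0,0,0.0013,0.0002,-0.0022,0],
)

```text
t: 21.42
ee_pos: [0.5824, 0.0845, 0.1467]
ee_rot: [-0.191, 2.739, 0.04]
wrist_force: [-8.7, -1.9, 7.5]
width: 0.462
grip_force: 62.4
```

apply_moves(
  rows=[0,0,0,0.001,0.0001,-0.0017,0],
)

```text
t: 21.55
ee_pos: [0.5831, 0.0846, 0.1461]
ee_rot: [-0.19, 2.74, 0.041]
wrist_force: [-45.0, -7.7, 51.8]
width: 0.462
grip_force: 68.5
```

```bash
python3 L.py -7 .0945 .0015 .0004 0
```

```text
t 21.55 L 0.0055 lat_x 0.0006 lat_y -0.0005 tilt 29.68 F axis 67.7 x -13.6 y -1.2
```

apply_moves(
  rows=[0,0,0,0,0,0,0,0,0,0,-0.0008,-0.0001,0.0014,0],
)

```text
t: 21.8
ee_pos: [0.5824, 0.0845, 0.1467]
ee_rot: [-0.191, 2.739, 0.041]
wrist_force: [-0.5, -0.7, -1.3]
width: 0.462
grip_force: 61.5
```

apply_moves(
  rows=[0,0,0,0,0,0,0.0854,0,0,0,0,0,0,0.0854,0,0,0,0,0,0,0.0854],
)

```text
t: 22.18
ee_pos: [0.5829, 0.0847, 0.1461]
ee_rot: [-0.191, 2.738, 0.039]
wrist_force: [0.8, 0.4, 0.1]
width: 1.002
grip_force: 0.0
```

```bash
python3 st.py 0 .0945 .6322 .0925 8.15 .0592
```

```text
t 22.18 L(underside above point) 0.0057 lat_x 0.0002 lat_y -0.0007 turn needed world deg [ 0.98 -7.18  0.15] F along axis/latx/laty -0.3 0.8 0.3 w 1.002
axis [-0.495  -0.0709  0.866 ]
e [0.8573 0.1228 0.5   ]
y [-0.1418  0.9899  0.    ]
```

apply_moves(
  rows=[0,0,0,-0.01,-0.0014,0.0173,0.0854,0,0,0,-0.02,-0.003,0.0346,0.0854,0,0,0,-0.02,-0.003,0.0346,0.0854,-1.07,7.5,0,-0.01,-0.032,0.01,0.0854,-1.07,7.5,0,-0.01,-0.032,0.01,0.0854,-1.07,7.5,0,-0.01,-0.032,0,0.0854,0,0,-9,-0.01,-0.032,0,0.0854,0,0,-9,-0.01,-0.032,0,0.0854],
)

```text
t: 23.18
ee_pos: [0.4828, -0.0838, 0.2523]
ee_rot: [-0.282, -3.129, 0.003]
wrist_force: [-0.0, -0.7, -0.2]
width: 0.997
grip_force: 0.0
```

apply_moves(
  rows=[0,0,-9,-0.01,-0.032,0,0.0854,0,0,0,0,0,0,0.0854,0,0,0,0,0,0,0.0854],
)

```text
t: 23.55
ee_pos: [0.473, -0.1141, 0.2526]
ee_rot: [0.516, 3.098, 0.0]
wrist_force: [0.8, 0.5, -0.7]
width: 1.0
grip_force: 0.0
```

```bash
python3 p.py; python3 pk.py pack_tall .16 .4727 -.1147 -.325
```

```text
t 23.55 tcp [ 0.473  -0.1141  0.2526] tool y az 71.1 z [ 0.001  0.    -1.   ] fix [-0.  0.]
[255.21253932 174.40530486] [([411.0, 199.7], 0.74, np.int64(10628)), ([255.2, 184.9], 0.58, np.int64(3931))]
fit [ 0.4735 -0.1141 -0.342 ] -19.6 iou 0.9573507905006409
tcp [ 0.473  -0.1137  0.2526] tool y az 71.1 z [ 0. -0. -1.]
```

apply_moves(
  rows=[0,0,-0.6,0.0005,-0.0002,-0.04,0.0854,0,0,0,0,0,-0.05,0.0854,0,0,0,0,0,-0.042,0.0854,0,0,0,0,0,0,0.0854,0,0,0,0,0,0,0.0854],
)

```text
t: 24.28
ee_pos: [0.4742, -0.1148, 0.122]
ee_rot: [0.533, 3.094, -0.001]
wrist_force: [-0.4, -0.4, -0.2]
width: 0.999
grip_force: 0.0
```

apply_moves(
  rows=[0,0,0,0,0,0,0,0,0,0,0,0,0,0,0,0,0,0,0,0,0,0,0,0,0,0,0,0],
)

```text
t: 24.78
ee_pos: [0.4741, -0.1149, 0.1216]
ee_rot: [0.534, 3.094, 0.001]
wrist_force: [-0.3, 0.7, 6.9]
width: 0.464
grip_force: 61.4
```

```bash
python3 p.py
```

```text
t 24.775 tcp [ 0.4741 -0.1149  0.1216] tool y az 70.4 z [ 0.002  0.    -1.   ] fix [-0.   0.1]
```

apply_moves(
  rows=[0,0,0,0,0,0.03,0,0,0,0,0,0,0.055,0,0,0,0,0,0.02,0.05,0,0,0,7,0,0.045,0.015,0,0,0,7,0,0.045,0,0,0,0,7,0,0.045,0,0,0,0,6.7,0,0.045,0,0,0,0,0,0,0.045,0,0],
)

```text
t: 25.78
ee_pos: [0.4727, 0.1314, 0.2705]
ee_rot: [0.224, -3.134, -0.0]
wrist_force: [1.2, -0.3, -1.8]
width: 0.462
grip_force: 61.5
```

apply_moves(
  rows=[0,0,0,0,0.045,0,0,0,0,0,0,0,0,0,0.7,-4.95,0,0,0,0,0,0.7,-4.95,0,0,0,0,0,0.7,-4.95,0,0,0,0,0,0.7,-4.95,0,0,0,0,0,0,0,0,0,0,0,0],
)

```text
t: 26.65
ee_pos: [0.472, 0.174, 0.2701]
ee_rot: [-0.197, 2.787, 0.035]
wrist_force: [-0.2, -1.1, -1.3]
width: 0.463
grip_force: 61.5
```

```bash
python3 st.py .1 .1216 .6322 .0925 8.15 .0592|head -1
```

```text
t 26.65 L(underside above point) 0.1345 lat_x -0.0219 lat_y 0.0034 turn needed world deg [ 1.42 -9.94  0.05] F along axis/latx/laty -1.0 -0.9 -1.1 w 0.463
```

apply_moves(
  rows=[0.7,-5,0,0.009,-0.0007,0.005,0,0.7,-4.9,0,0.009,-0.0007,0.005,0,0,0,0,0.016,0.0023,-0.028,0,0,0,0,0.016,0.0023,-0.028,0,0,0,0,0,0,0,0,0,0,0,0,0,0,0],
)

```text
t: 27.4
ee_pos: [0.5235, 0.1779, 0.2252]
ee_rot: [-0.184, 2.613, 0.048]
wrist_force: [-0.3, 0.0, -1.7]
width: 0.462
grip_force: 61.5
```

```bash
python3 st.py .1 .1216 .6322 .0925 8.15 .0592|head -1;python3 hand.py pack_tall .16 .1216
```

```text
t 27.40 L(underside above point) 0.0699 lat_x 0.0003 lat_y -0.0000 turn needed world deg [ 0.05 -0.02  0.12] F along axis/latx/laty -1.3 -1.1 0.1 w 0.462
[256.6, 252.2] 14070 rows [157 336] pitch deg 0.66 d,ox,oy [ 0.1254 -0.0038  0.0006] iou 0.98 iou0 0.943
underside world [0.5874 0.1874 0.1176] charger-frame up axis [-0.49   0.002  0.872] tilt 29.32
bay -0.1 L 0.0661 lat_x 0.0024 lat_y 0.2003
bay 0 L 0.0661 lat_x 0.0024 lat_y 0.1003
bay 0.1 L 0.0661 lat_x 0.0024 lat_y 0.0003
```

apply_moves(
  rows=[0,0,0,-0.0014,-0.0008,-0.0009,0,0,0,0,0.0045,0.0006,-0.0078,0,0,0,0,0.0045,0.0006,-0.0078,0,0,0,0,0.0035,0.0005,-0.0061,0,0,0,0,0,0,0,0],
)

```text
t: 28.12
ee_pos: [0.5342, 0.1789, 0.2011]
ee_rot: [-0.185, 2.613, 0.047]
wrist_force: [0.6, -0.6, -1.7]
width: 0.463
grip_force: 61.7
```

```bash
python3 st.py .1 .1216 .6322 .0925 8.15 .0592|head -1
```

```text
t 28.12 L(underside above point) 0.0436 lat_x -0.0024 lat_y -0.0006 turn needed world deg [ 0.09 -0.04  0.09] F along axis/latx/laty -1.7 -0.5 -0.7 w 0.463
```

apply_moves(
  rows=[0,0,0,0.003,0.0004,-0.0052,0,0,0,0,0,0,0,0],
)

```text
t: 28.38
ee_pos: [0.5373, 0.1795, 0.1965]
ee_rot: [-0.185, 2.612, 0.048]
wrist_force: [0.3, 0.1, -2.8]
width: 0.46
grip_force: 61.7
```

```bash
python3 st.py .1 .1216 .6322 .0925 8.15 .0592|head -1
```

```text
t 28.38 L(underside above point) 0.0381 lat_x -0.0020 lat_y -0.0004 turn needed world deg [ 0.04 -0.    0.07] F along axis/latx/laty -2.6 -1.1 0.1 w 0.46
```

Entering freely (lat_x +0.0004 by the in-hand fit). On in 4 mm steps.

apply_moves(
  rows=[0,0,0,0.0028,0.0004,-0.0043,0,0,0,0,0,0,0,0],
)

```text
t: 28.62
ee_pos: [0.5401, 0.1799, 0.1922]
ee_rot: [-0.185, 2.612, 0.049]
wrist_force: [-0.7, 0.3, -1.9]
width: 0.46
grip_force: 61.7
```

apply_moves(
  rows=[0,0,0,0.002,0.0003,-0.0035,0,0,0,0,0,0,0,0],
)

```text
t: 28.88
ee_pos: [0.5421, 0.1802, 0.1887]
ee_rot: [-0.185, 2.612, 0.049]
wrist_force: [-1.0, 0.4, -2.3]
width: 0.46
grip_force: 61.7
```

apply_moves(
  rows=[0,0,0,0.0013,0.0002,-0.0022,0],
)

```text
t: 29.0
ee_pos: [0.5435, 0.1806, 0.1869]
ee_rot: [-0.185, 2.612, 0.049]
wrist_force: [0.6, 0.1, -2.8]
width: 0.459
grip_force: 61.7
```

```bash
python3 st.py .1 .1216 .6322 .0925 8.15 .0592|head -1
```

```text
t 29.00 L(underside above point) 0.0267 lat_x -0.0014 lat_y -0.0003 turn needed world deg [0.01 0.03 0.06] F along axis/latx/laty -2.8 -0.9 0.0 w 0.459
```

apply_moves(
  rows=[0,0,0,0.0013,0.0002,-0.0022,0,0,0,0,0.0013,0.0002,-0.0022,0],
)

```text
t: 29.25
ee_pos: [0.5461, 0.1809, 0.1823]
ee_rot: [-0.185, 2.612, 0.049]
wrist_force: [-0.3, -0.3, -2.1]
width: 0.457
grip_force: 61.7
```

apply_moves(
  rows=[0,0,0,0.0013,0.0002,-0.0022,0],
)

```text
t: 29.38
ee_pos: [0.5474, 0.1811, 0.1801]
ee_rot: [-0.185, 2.612, 0.049]
wrist_force: [0.1, -0.3, -1.9]
width: 0.462
grip_force: 61.7
```

apply_moves(
  rows=[0,0,0,0.0013,0.0002,-0.0022,0],
)

```text
t: 29.5
ee_pos: [0.5487, 0.1813, 0.1779]
ee_rot: [-0.185, 2.612, 0.049]
wrist_force: [0.2, 0.2, -1.8]
width: 0.459
grip_force: 61.7
```

```bash
python3 st.py .1 .1216 .6322 .0925 8.15 .0592|head -1
```

```text
t 29.50 L(underside above point) 0.0162 lat_x -0.0013 lat_y -0.0003 turn needed world deg [0.03 0.02 0.06] F along axis/latx/laty -1.6 -0.7 0.2 w 0.459
```

apply_moves(
  rows=[0,0,0,0.0013,0.0002,-0.0022,0],
)

```text
t: 29.62
ee_pos: [0.55, 0.1815, 0.1761]
ee_rot: [-0.185, 2.612, 0.049]
wrist_force: [-8.2, -2.0, 7.7]
width: 0.461
grip_force: 63.1
```

apply_moves(
  rows=[0,0,0,0.0013,0.0002,-0.0022,0],
)

```text
t: 29.75
ee_pos: [0.5513, 0.1817, 0.174]
ee_rot: [-0.184, 2.612, 0.049]
wrist_force: [-8.9, -2.5, 7.8]
width: 0.46
grip_force: 63.1
```

apply_moves(
  rows=[0,0,0,0.0013,0.0002,-0.0022,0],
)

```text
t: 29.88
ee_pos: [0.5525, 0.1819, 0.1718]
ee_rot: [-0.184, 2.612, 0.049]
wrist_force: [-8.0, -3.0, 7.8]
width: 0.461
grip_force: 63.1
```

```bash
python3 st.py .1 .1216 .6322 .0925 8.15 .0592|head -1
```

```text
t 29.88 L(underside above point) 0.0090 lat_x -0.0010 lat_y -0.0002 turn needed world deg [0.01 0.02 0.08] F along axis/latx/laty 10.9 -3.3 -1.8 w 0.461
```

apply_moves(
  rows=[0,0,0,0.001,0.0001,-0.0017,0],
)

```text
t: 30.0
ee_pos: [0.5535, 0.182, 0.1701]
ee_rot: [-0.184, 2.612, 0.049]
wrist_force: [-8.5, -2.5, 7.3]
width: 0.464
grip_force: 63.1
```

apply_moves(
  rows=[0,0,0,0.0008,0.0001,-0.0013,0],
)

```text
t: 30.12
ee_pos: [0.5543, 0.1821, 0.1687]
ee_rot: [-0.184, 2.612, 0.049]
wrist_force: [-11.4, -2.6, 11.6]
width: 0.459
grip_force: 63.6
```

```bash
python3 st.py .1 .1216 .6322 .0925 8.15 .0592|head -1
```

```text
t 30.12 L(underside above point) 0.0055 lat_x -0.0010 lat_y -0.0002 turn needed world deg [0.01 0.01 0.08] F along axis/latx/laty 15.8 -4.3 -1.0 w 0.459
```

apply_moves(
  rows=[0,0,0,0.0008,0.0001,-0.0013,0],
)

```text
t: 30.25
ee_pos: [0.5555, 0.1826, 0.1691]
ee_rot: [-0.184, 2.611, 0.05]
wrist_force: [-31.9, -8.7, 38.4]
width: 0.459
grip_force: 67.7
```

```bash
python3 st.py .1 .1216 .6322 .0925 8.15 .0592|head -1
```

```text
t 30.25 L(underside above point) 0.0051 lat_x 0.0002 lat_y 0.0001 turn needed world deg [-0.04  0.08  0.08] F along axis/latx/laty 49.6 -9.3 -4.1 w 0.459
```

apply_moves(
  rows=[0,0,0,0.0003,0,-0.0005,0,0,0,0,0,0,0,0],
)

```text
t: 30.5
ee_pos: [0.5557, 0.1827, 0.1692]
ee_rot: [-0.184, 2.611, 0.051]
wrist_force: [-31.0, -8.1, 34.7]
width: 0.463
grip_force: 67.7
```

apply_moves(
  rows=[0,0,0,-0.0011,-0.0001,0.0018,0,0,0,0,0,0,0,0.0854,0,0,0,0,0,0,0.0854,0,0,0,0,0,0,0.0854],
)

```text
t: 31.0
ee_pos: [0.5545, 0.1821, 0.1684]
ee_rot: [-0.185, 2.612, 0.049]
wrist_force: [0.2, -0.2, -0.1]
width: 1.003
grip_force: 0.0
```

apply_moves(
  rows=[0,0,0,-0.01,-0.0014,0.0173,0.0854,0,0,0,-0.015,-0.002,0.026,0.0854,0,0,0,-0.02,-0.003,0.0346,0.0854,0,0,0,-0.02,-0.003,0.0346,0.0854,0,0,0,0,0,0,0.0854,0,0,0,0,0,0,0.0854],
)

```text
t: 31.75
ee_pos: [0.4894, 0.1725, 0.2804]
ee_rot: [-0.184, 2.612, 0.049]
wrist_force: [-0.7, -0.9, -0.2]
width: 1.0
grip_force: 0.0
```

```bash
python3 - <<'E'
from h import *
# check seating from the fixed cameras: fit underside height L along each axis from top+scene masks
C=R.from_euler('z',8.15,degrees=True).as_matrix(); Ry=R.from_euler('y',-30,degrees=True).as_matrix()
cp("top");cp("scene")
W=wpose(); optics.get_image("wrist")
def wsil(P):
    z=np.zeros((384*4,512*4),np.uint8); cv2.fillConvexPoly(z,cv2.convexHull(((wproj(W,P)+.5)*4).astype(np.float32)).astype(np.int32),1)
    return cv2.resize(z.astype(np.float32),(512,384),interpolation=cv2.INTER_AREA)
cams={}
optics.get_image("scene"); optics.get_image("top")
for n,h,b in(("pack_short",.11,-.1),("pack_mid",.135,0),("pack_tall",.16,.1)):
    P=lambda L:((box(0,0,0,.056,.04,h)*[1,1,1]+[0,0,L])[:, :]@Ry.T+[0,b,.0592])@C.T+[.6322,.0925,0]
    def Pv(L): # visible part: above mouth
        B=box(0,0,0,.056,.04,h); B[:,2]=np.where(B[:,2]>0,L+h,.05); return (B@Ry.T+[0,b,.0592])@C.T+[.6322,.0925,0]
    for c in("wrist","scene","top"):
        S=wsil if c=="wrist" else (lambda X,c=c:sil(c,X))
        D=optics.trace(c,n)
        if not D: print(n,c,"none"); continue
        Ls=np.arange(-.006,.03,.001); I=[[iou(S(Pv(L)),d["pixels"]) for L in Ls] for d in D]; I=np.array(I); i,j=np.unravel_index(I.argmax(),I.shape)
        print(n,c,D[i]["uv"],"L",round(Ls[j],4),"iou",I[i,j].round(3))
s=env.observe(); print(s["t"],s["ee_pos"],s["width"])
E
```

```text
pack_short wrist [92.6, 170.0] L 0.002 iou 0.861
pack_short scene [273.7, 199.5] L 0.002 iou 0.876
pack_short top [253.8, 149.2] L 0.02 iou 0.904
pack_mid wrist [161.1, 169.8] L 0.009 iou 0.727
pack_mid scene [299.5, 188.9] L 0.013 iou 0.835
pack_mid top [220.2, 159.4] L 0.029 iou 0.786
pack_tall wrist [256.4, 177.2] L -0.006 iou 0.801
pack_tall scene [326.1, 174.4] L 0.007 iou 0.865
pack_tall top [185.9, 167.7] L 0.029 iou 0.758
32.35 [0.48933885 0.17269626 0.28088143] 1.0011686429819446
```

```bash
python3 - <<'E'
from workcell import env
print(env.hand_in())
E
```

```text
the job is handed in; nothing more can be done
None
```

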